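# Focus the tube viewer and hold the carousel at its third click

## Robot

A 6-joint arm with a two-finger parallel gripper is mounted at the origin on a cart in front of the work surface, level with it; the furniture and walls round the work are solid. World frame = base frame: x ahead of the robot, y to its left, z up, the work surface at z = 0. Lengths are in mm, angles in degrees, forces in N, time in s.
With the tool pointing down it reaches from about 375 to 900 mm from the base axis. Payload 3.1 kg.
Tool frame: the origin (TCP) lies midway between the tips of the shut fingers; the grasp point (between the pads) lies 19 mm behind it; z points along the fingers, y is the direction in which the jaws open and shut (so a half turn about z gives the same grasp; the last joint's range is limited). The gripper opens to 87 mm and grips with 3 to 60 N. Pads are 19 mm wide; open, the fingers measure 117 mm over their backs; the gripper's body (75 mm by 190 mm) begins 51 mm behind the grasp point.
Start: joints at [60.017, 30.224, 82.088, -0, 67.689, -10.227], TCP at [211.214, 588.205, 222.548] pointing down, gripper open.
Joint ranges: [-176.69, 176.69], [-43.24, 126.21], [12.49, 139.97], [-82, 262], [0, 151.66], [-163.58, 163.58]. Speed limits (degrees/s): [159.86, 159.86, 180, 180, 180, 180].

## Interface

Orientations are given as a 3x3 rotation matrix whose columns are the frame's x, y, z axes.
In Python, from plant import manip gives the robot as it stands.
- The arm moves only by the tool move_arm, never from a script. Its arguments are lists of equal length, an entry for each row: "claw": the gripper's target within -1 to 1 (shut at 1, half-way at 0, fully open at -1); "xyz": the shift along the tool's x, y, z as a fraction of full scale, a list of three; "spin": the turn about the tool's z as a fraction of full scale. A call has 1 to 12 rows; each row shifts and turns the pose as measured when the row begins, along the tool's axes as they then stand; what a row does not reach is not made up. Full scale, the value 1, is 0.8 m for a shift and 120 degrees for a turn. A row lasts 1/12 s, in which the tool goes at most 41.7 mm and 7.16 degrees, less where a joint would pass 70% of its speed; a pose out of reach is approached as far as the arm can. A call with a number of a shift or a turn outside -1 to 1 is refused whole. A call with a gripper value outside its range is refused whole. The fingers move at their own pace and stop on an object; "force" is the grip in N (left out, the last holds). Time passes only in rows, so rows that do not move let the fingers close. It gives the time, the measured TCP pose, the force and the opening at its end, in the units of the state.
- manip.state(): the state, without advancing time (a new reading comes with each control period).
- manip.read_camera(name): name is "side" or "top" or "wrist"; returns a dict with "frame" (420x560x3 uint8, blue, green, red), "K" (3x3 intrinsics, pixels), "world_from_camera" (4x4, takes a point from camera to world coordinates); the wrist camera has in their place "tool_from_camera" (4x4, takes a point from camera to tool coordinates, whose origin is the TCP and whose axes are the flange's). Camera axes: x right, y up, looking along -z (the intrinsics and any distortion apply to the point x, -y, -z); pixel columns grow to the right and rows downward; lengths in mm; the calibration is good to about 2 mm. A picture is of the moment at which its call begins: read the wrist's pose just before it. There is no depth.
- manip.finish_job(): hands the job in, once; it reports no verdict.
The state is a dict: "clock": time; "qpos": joint angles; "qvel": joint speeds; "tau": joint torques, N m; "position": TCP position; "orientation": TCP orientation; "contact_force": force on the tool from outside, world axes, zero at the start; "moment": the same for the moment, N m; "grip_width": opening from 0.0 (shut) to 1.0 (fully open).
Only numpy, scipy, OpenCV 4.12 (cv2) and the standard library are available. Lean on these libraries where they do the work, as an engineer would, in place of code of your own. Each camera call takes 0.05 s, during which the arm holds its last target.

## Task

At the tube viewing stand, wind the handwheel clockwise by its crank until the lens slide touches the focus stop, then let go of the wheel. Only then turn the bar knob on the other housing clockwise from its rest position, counting the clicks, to the third stop and not on to the fourth. The knob springs back when released, so finish while still gripping it and holding it steadily at the third stop; leave the lens against its stop and the loose things about the stand where they are.

Things in the scene. Friction and masses are not known exactly. Their poses are not given: they have to be found in the camera images.
- stand: Tube viewing stand, fixed: grey T-shaped base 12 mm thick, its cross bar 330 mm wide; at the back a white carousel of tubes (117 mm high), in the middle a lens slide, and two white housings 70 mm tall, 76 x 72 mm: the left (y +125 mm) has the handwheel, the right (y -125 mm) the bar knob. Origin on the table under the middle; x away from the robot, y left, z up.
- wheel_axis (a point): Point on the vertical axis of the handwheel, at the top face of its disc, 82 mm above the table. The dark steel disc is 86 mm across; its hub rises 3 mm higher.
- crank_grip (a point): Middle of the black upright crank grip on the handwheel: a round peg 16 mm thick and 35 mm tall (from 84 to 119 mm above the table), this point 104 mm above the table. It stands 31 mm off the wheel's axis and turns freely on its own pin, so a gripper may hold it at a constant heading while carrying it round the circle.
- wheel (a joint): Handwheel angle in rad, 0 at the start, grows clockwise seen from above, free range to 8. Winds the lens slide 6 mm toward the carousel per rad, against light friction (about 1 N at the crank grip); stays where it is left. The slide meets the stop after about 3 to 5 rad; the crank then feels solid.
- slide_nose (a point): Front face (carousel side) of the black pad on the lens slide, 26 mm above the table. The slide is a dark block 36 x 44 mm that carries an upright round lens 58 mm across, with its top 101 mm above the table. Axes as the stand's.
- stop_face (a point): Contact face of the focus stop, an aluminium block 13 x 44 x 20 mm clamped on the rail between the slide and the carousel, its place on the rail different from time to time. 26 mm above the table. x points from the slide to the carousel: the slide touches when the nose has the same x as this face in this frame.
- knob_grip (a point): Middle of the grip bar of the black indexing knob, on its vertical axis, 96 mm above the table. The bar is 42 mm long (along this point's x), 14 mm wide (along its y) and 30 mm tall, from 77 to 107 mm above the table; below it is a round skirt 44 mm across. The axes turn with the knob.
- knob (a joint): Indexing knob angle in rad, 0 at rest, grows clockwise from above, up to 2.36. A click every 22.5 degrees (0.393 rad): first stop after rest at 0.393, second at 0.785, third at 1.178. A return spring (0.045 to 0.065 N m) overcomes the detents (0.035 N m either way), so the knob runs back to rest when let go. The carousel turns with it.
- tape: Roll of tape lying flat, 58 mm across, 19 mm tall, loose, behind the knob's housing; a bystander. Origin at its underside.
- marker: Grey and black marker pen, 138 mm long, 14 mm thick, lying loose in front of the stand; a bystander. Origin at its underside.
- timer: Small white bench timer, 64 x 62 x 22 mm, lying loose to the left of the stand; a bystander. Origin at its underside.
- cup: Specimen cup with a white lid, 55 mm across, 72 mm tall, loose, behind the stand; a bystander. Origin at its underside.
- dropper: Brown dropper bottle, 33 mm across, 106 mm tall, loose, behind the stand; a bystander. Origin at its underside.

How it is judged (in metres and radians):
On the way, in this order (a step that is already met when the one before it is completed fails the run):
1. the lens slide has been wound up against the focus stop (gap under 2 mm) (x of slide_nose in the frame of stop_face above -0.002 m), for 0.2 s.
2. the indexing knob is held by the fingers at its third stop (within 0.13 rad) (value of joint knob between 1.0481 and 1.3081 rad and contact force between the fingers and knob above 2 N), for 0.5 s.
At the end, for the whole second after the job is handed in: The fingers still grip the indexing knob (over 2 N) and hold it still at its third stop (1.178 rad, within 0.13 rad), the handwheel is untouched, and the lens slide stands against the focus stop (gap under 2.5 mm) (value of joint knob between 1.0481 and 1.3081 rad and velocity of joint knob between -0.15 and 0.15 rad/s and contact force between the fingers and knob above 2 N and contact force between each of the arm, the fingers and wheel below 0.5 N and x of slide_nose in the frame of stop_face above -0.0025 m); the arm keeps its last pose, push and grip.
It fails at once if the knob is turned past the third stop toward the fourth (value of joint knob above 1.4137 rad).
It fails at once if the knob is turned more than half a click before the lens slide is at its stop (value of joint knob above 0.1963 rad and x of slide_nose in the frame of stop_face below -0.0035 m).
It fails at once if a loose bystander is moved more than 3 cm (distance of any of tape, marker, timer, cup, dropper from where it was at the start of the episode above 0.03 m).
It also fails if it takes over 58 s, if anything falls off the work surface, if the arm or the gripper's body presses on something with over 40 N, if the wrist force passes 120 N, or if a joint passes its speed limit or range.

## Working session

There is one attempt and no reset: what is moved stays moved. The work goes in short steps, Python scripts to look and compute and a tool call to move; the robot and the scene stay as the last step left them, time stands still between calls to the robot, and variables do not carry over. Pictures are saved under pics/ and viewed, and the job is handed in when it is done.

Besides the shell and the picture viewer there is one more tool, called after "Emit:" as name(argument=value, ...) on one line, values as JSON. move_arm: Moves the arm, as the interface text tells. Shift numbers are shares of 0.8 m and turn numbers shares of 120 degrees, none past 1 either way. Its arguments: {"type":"object","properties":{"claw":{"type":"array","items":{"type":"number"}},"xyz":{"type":"array","items":{"type":"array","items":{"type":"number"}}},"spin":{"type":"array","items":{"type":"number"}},"force":{"type":"number"}},"required":["claw","xyz","spin"]}

```bash
mkdir -p pics; ls; python3 - <<'E'
from plant import manip
import cv2,numpy as np
s=manip.state();print(s)
for n in ["side","top","wrist"]:
    c=manip.read_camera(n);cv2.imwrite(f"pics/{n}0.png",c["frame"])
    np.savez(f"{n}0.npz",**c)
    print(n,c["K"],c.get("world_from_camera",c.get("tool_from_camera")),[k for k in c])
E
```

```text
pics
{'clock': 0.0, 'qpos': array([ 6.00160846e+01,  3.02785348e+01,  8.21578191e+01, -1.54512341e-03,
        6.76903460e+01, -1.02255667e+01]), 'qvel': array([ 0.04313278, -0.04732384, -0.02401448,  0.03249871,  0.15888661,
       -0.02586025]), 'tau': array([-1.69538256e-03, -4.40046501e+01, -1.76589614e+01,  6.31876267e-02,
        5.82797604e-02, -1.48864947e-04]), 'position': array([210.86254306, 587.55429056, 221.56832745]), 'orientation': array([[-9.41130037e-01,  3.38043014e-01, -1.08351659e-03],
       [ 3.38044550e-01,  9.41128134e-01, -1.92784507e-03],
       [ 3.68033390e-04, -2.18062978e-03, -9.99997555e-01]]), 'contact_force': array([0.73251658, 0.65934636, 0.07017271]), 'moment': array([ 0.00377524,  0.00013554, -0.02879007]), 'grip_width': 0.9989533228295379}
side [[454.86373598   0.         276.46694309]
 [  0.         454.86373598 212.81895173]
 [  0.           0.           1.        ]] [[ 8.75847006e-01  3.10419233e-01 -3.69502263e-01  1.85362281e+02]
 [-4.82245712e-01  5.91846492e-01 -6.45876771e-01 -4.25705304e+02]
 [ 1.81960463e-02  7.43880117e-01  6.68065322e-
[... 296 characters left out ...]
8667e-02  4.72024954e+02]
 [-9.99837920e-01 -1.63934917e-02  7.44228997e-03  2.20221384e+02]
 [ 6.50668580e-03  5.64036759e-02  9.98386843e-01  1.25428346e+03]
 [ 0.00000000e+00  0.00000000e+00  0.00000000e+00  1.00000000e+00]] ['frame', 'K', 'world_from_camera']
wrist [[352.86585451   0.         280.46151425]
 [  0.         352.86585451 210.31874655]
 [  0.           0.           1.        ]] [[-9.09402880e-06  9.54590416e-01  2.97921360e-01  8.10696732e+01]
 [ 9.99999988e-01 -3.77841001e-05  1.51591576e-04 -8.18429757e-01]
 [ 1.55964556e-04  2.97921358e-01 -9.54590404e-01 -1.62634661e+02]
 [ 0.00000000e+00  0.00000000e+00  0.00000000e+00  1.00000000e+00]] ['frame', 'K', 'tool_from_camera']
```

View pics/top0.png

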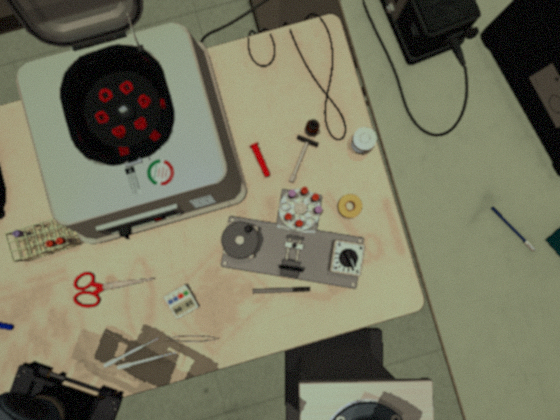

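View pics/side0.png

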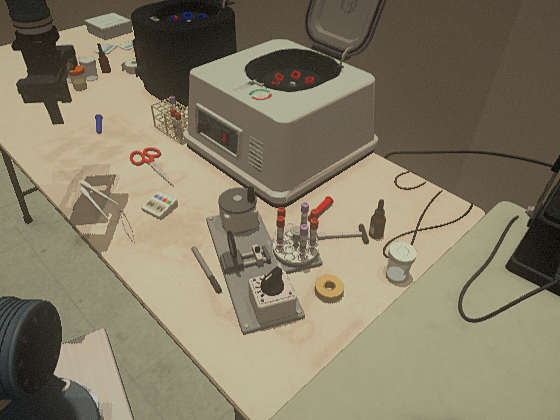

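View pics/wrist0.png

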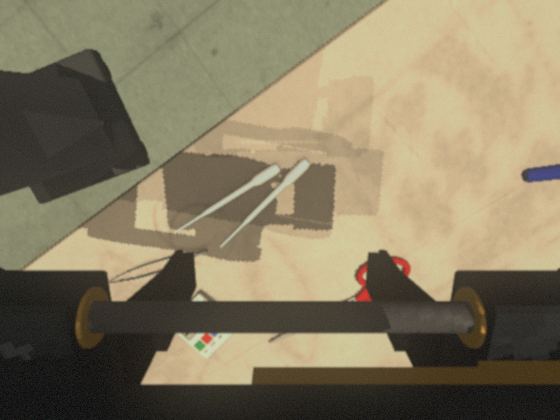

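```bash
cat > h.py <<'E'
import numpy as np,cv2
from plant import manip
def load(n): return dict(np.load(n+".npz"))
def ray(c,px,T=None):
    T=c["world_from_camera"] if T is None else T
    K=c["K"]; u,v=px
    d=np.array([(u-K[0,2])/K[0,0],-(v-K[1,2])/K[1,1],-1.0])
    return T[:3,3],T[:3,:3]@d
def onz(c,px,z,T=None):
    o,d=ray(c,px,T); t=(z-o[2])/d[2]; return o+t*d
def proj(c,p,T=None):
    T=c["world_from_camera"] if T is None else T
    q=T[:3,:3].T@(np.asarray(p)-T[:3,3]); K=c["K"]
    return np.array([K[0,0]*q[0]/-q[2]+K[0,2],K[1,1]*-q[1]/-q[2]+K[1,2]])
def wT(c,s):
    T=np.eye(4);T[:3,:3]=s["orientation"];T[:3,3]=s["position"];return T@c["tool_from_camera"]
def crop(img,x0,y0,x1,y1,f,name): cv2.imwrite("pics/"+name,cv2.resize(img[y0:y1,x0:x1],None,fx=f,fy=f,interpolation=cv2.INTER_CUBIC))
E
python3 - <<'E'
from h import *
t=load("top0");s=load("side0")
crop(t["frame"],210,170,380,300,4.6,"tc.png")
crop(s["frame"],190,170,340,340,3.5,"sc.png")
E
```

```text
(no output)
```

View pics/tc.png

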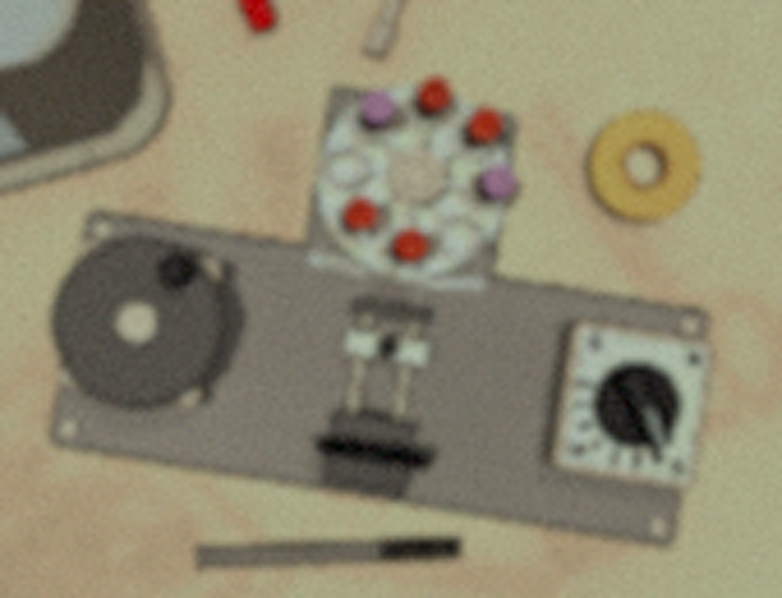

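View pics/sc.png

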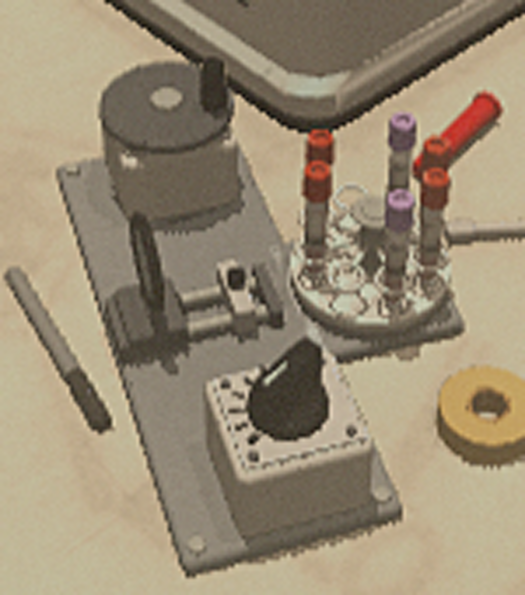

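```bash
python3 - <<'E'
from h import *
np.set_printoptions(precision=1,suppress=True)
t=load("top0");s=load("side0")
f=lambda p:(p[0]/4.6+210-.4,p[1]/4.6+170-.4)
g=lambda p:(p[0]/3.5+190-.4,p[1]/3.5+170-.4)
B=[onz(t,f(p),13) for p in [(103,227),(690,322),(660,525),(68,427)]]
for b in B: print(b)
yv=(B[0]+B[3]-B[1]-B[2]);a=np.arctan2(yv[1],yv[0])-np.pi/2;print("yaw",np.degrees(a))
C=sum(B)/4;print("bar centre",C)
R=np.array([[np.cos(a),-np.sin(a)],[np.sin(a),np.cos(a)]])
def rel(n,p): print(n,p, "rel",R.T@(p[:2]-C[:2]))
rel("hub",onz(t,f((135,322)),85)); rel("crank",onz(t,f((178,268)),119)); rel("knob skirt",onz(t,f((638,405)),80))
rel("carousel",onz(t,f((415,175)),100))
rel("hub side",onz(s,g((167,97)),85));rel("crank side",onz(s,g((213,65)),119)); 
rel("nose?",onz(t,f((375,408)),26)); rel("stopface",onz(t,f((387,362)),30))
rel("tape",onz(t,f((645,165)),15));rel("marker",onz(t,f((200,560)),7));rel("marker",onz(t,f((455,545)),7))
rel("bar pointer a",onz(t,f((642,405)),107));rel("bar pointer end",onz(t,f((660,452)),107))
for p in [(170,65),(243,195),(75,240),(20,70)]: print("centr",p,onz(t,p,0),onz(t,p,220))
E
```

```text
[543.7 311.8  13. ]
[489.1   6.6  13. ]
[384.2  24.9  13. ]
[440.  331.2  13. ]
yaw -10.243409934090316
bar centre [464.3 168.6  13. ]
hub [492.7 291.4  85. ] rel [  6.1 125.9]
crank [517.5 268.5 119. ] rel [ 34.6 107.7]
knob skirt [447.8  44.8  80. ] rel [   5.8 -124.8]
carousel [561.6 153.5 100. ] rel [98.4  2.4]
hub side [493.3 289.4  85. ] rel [  7.1 124. ]
crank side [515.4 266.7 119. ] rel [ 32.8 105.6]
nose? [447.4 172.1  26. ] rel [-17.2   0.5]
stopface [471.  165.7  30. ] rel [ 7.1 -1.7]
tape [571.4  28.3  15. ] rel [ 130.4 -119. ]
marker [369.8 263.9   7. ] rel [-110.   77.]
marker [375.2 131.1   7. ] rel [-81.  -52.8]
bar pointer a [448.3  46.9 107. ] rel [   6.  -122.6]
bar pointer end [425.7  38.8 107. ] rel [ -14.9 -134.6]
centr (170, 65) [927.  460.8   0. ] [847.2 418.6 220. ]
centr (243, 195) [602.4 285.3   0. ] [579.5 273.9 220. ]
centr (75, 240) [499.8 692.2   0. ] [494.9 609.4 220. ]
centr (20, 70) [919.8 829.1   0. ] [841.2 722.3 220. ]
```

Emit:
move_arm(claw=[-1,-1,-1], xyz=[[0,0,0],[0,0,0],[0,0,0]], spin=[-0.055,-0.055,-0.055])

```text
clock: 0.4
position: [210.5, 587.0, 220.4]
orientation: [[-1.0, -0.014, -0.002], [-0.014, 1.0, -0.004], [0.002, -0.004, -1.0]]
contact_force: [0.2, -0.4, 1.0]
grip_width: 1.0
```

Emit:
move_arm(claw=[-1,-1,-1,-1,-1,-1,-1,-1,-1,-1,-1], xyz=[[-0.034,-0.036,0],[-0.034,-0.036,0],[-0.034,-0.036,0],[-0.034,-0.036,0],[-0.034,-0.036,0],[-0.034,-0.036,0],[-0.034,-0.036,0],[-0.034,-0.036,0],[-0.034,-0.036,0],[-0.02,-0.02,0],[0,0,0]], spin=[0,0,0,0,0,0,0,0,0,0,0])

```text
clock: 1.32
position: [485.9, 307.5, 216.6]
orientation: [[-1.0, -0.028, -0.004], [-0.028, 1.0, -0.004], [0.004, -0.004, -1.0]]
contact_force: [0.6, -0.4, -0.2]
grip_width: 0.997
```

```bash
python3 - <<'E'
from h import *
np.set_printoptions(precision=4,suppress=True)
s=manip.state();print(s["clock"],s["position"],s["orientation"],s["qvel"],s["contact_force"])
c=manip.read_camera("wrist");cv2.imwrite("pics/w1.png",c["frame"]);T=wT(c,s);np.savez("w1.npz",T=T,**c)
for n,p in dict(hub=(493,290.5,85),crank=(516.5,267.6,119),knob=(447.8,45,107)).items(): print(n,proj(c,p,T))
E
```

```text
1.3167 [485.917  307.4922 216.5741] [[-0.9996 -0.0281 -0.0037]
 [-0.0281  0.9996 -0.004 ]
 [ 0.0038 -0.0039 -1.    ]] [-0.4459 -0.1058  1.004   1.8163  0.7279  0.747 ] [ 0.5938 -0.426  -0.1555]
hub [262.731  206.7446]
crank [231.4127 246.2752]
knob [-56.4504 149.6775]
```

View pics/w1.png

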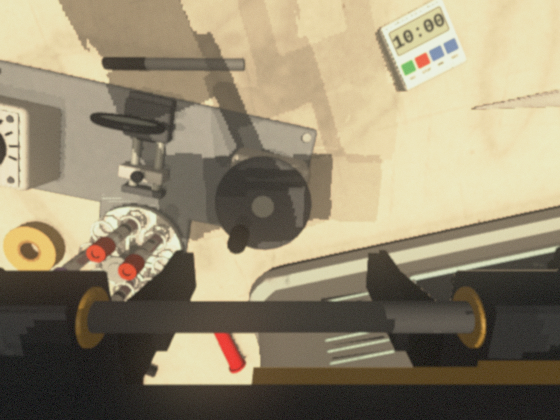

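```bash
python3 - <<'E'
from h import *
c=dict(np.load("w1.npz"));crop(c["frame"],190,140,330,270,5,"w1c.png")
for z in (84,119):
  for p in [(236,245),(237,243)]: print(z,p,onz(c,p,z,c["T"]))
print(onz(c,(262.5,206.5),85,c["T"]))
E
```

```text
84 (236, 245) [530.08778406 266.76816444  84.        ]
84 (237, 243) [528.11186461 267.6882858   84.        ]
119 (236, 245) [515.29147663 271.27120973 119.        ]
119 (237, 243) [513.54957542 272.08235641 119.        ]
[492.78382135 290.29600158  85.        ]
```

View pics/w1c.png

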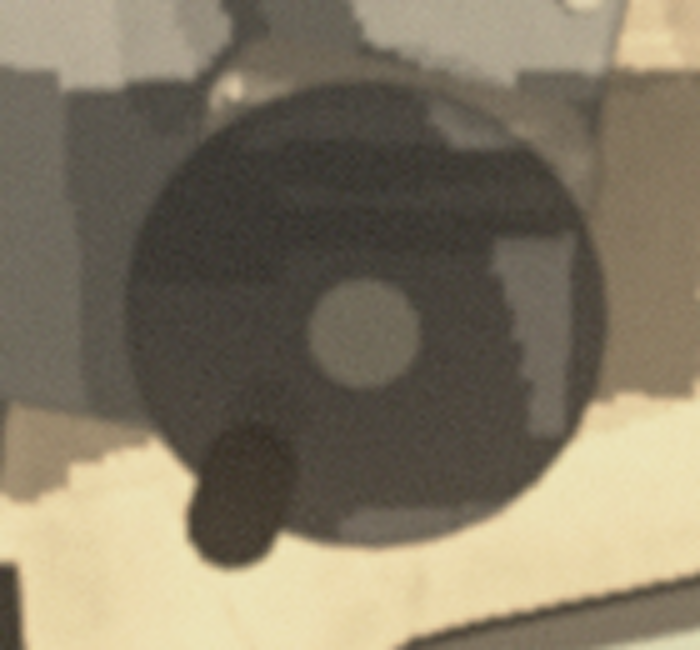

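Emit:
move_arm(claw=[-1,-1,-1,-1], xyz=[[-0.018,-0.024,0.0],[-0.018,-0.024,0.02],[0,0,0.03],[0,0,0]], spin=[0.013,0,0,0])

```text
clock: 1.7
position: [511.5, 272.5, 175.9]
orientation: [[-1.0, -0.002, -0.006], [-0.002, 1.0, -0.001], [0.006, -0.001, -1.0]]
contact_force: [-0.6, 0.7, -0.2]
grip_width: 1.004
```

Emit:
move_arm(claw=[-1,-1,-1,-1,-1], xyz=[[-0.0056,-0.003,0.03],[0,0,0.03],[0,0,0.025],[0,0,0.01],[0,0,0]], spin=[0,0,0,0,0])

```text
clock: 2.12
position: [512.3, 276.5, 100.7]
orientation: [[-1.0, -0.009, -0.006], [-0.009, 1.0, 0.002], [0.006, 0.002, -1.0]]
contact_force: [0.1, 0.5, 1.2]
grip_width: 0.999
```

```bash
python3 - <<'E'
from h import *
np.set_printoptions(precision=4,suppress=True)
s=manip.state();print(s["clock"],s["position"],s["contact_force"])
c=manip.read_camera("wrist");cv2.imwrite("pics/w2.png",c["frame"])
c=manip.read_camera("side");crop(c["frame"],190,130,340,280,4,"s2.png")
E
```

```text
2.1167 [512.2721 276.5261 100.6892] [0.124  0.5458 1.181 ]
```

View pics/w2.png

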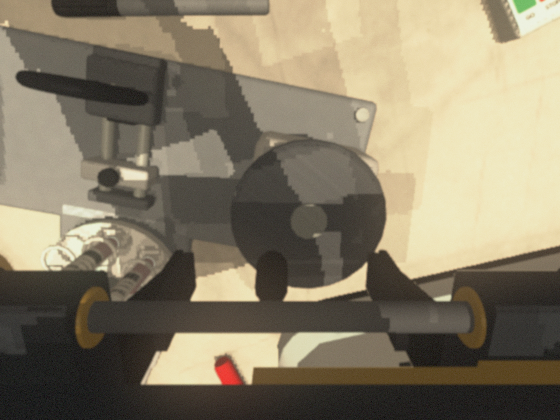

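View pics/s2.png

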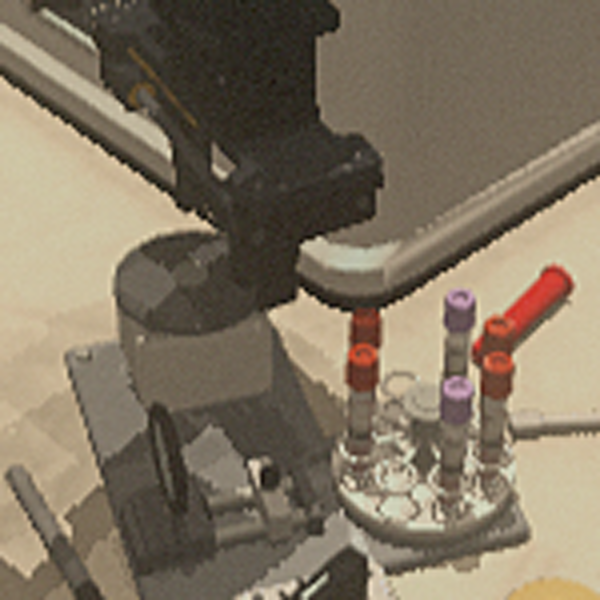

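Emit:
move_arm(claw=[-1,-1,-1,1,1,1,1,1], xyz=[[-0.005,-0.008,0.005],[0,0,0.004],[0,0,0],[0,0,0],[0,0,0],[0,0,0],[0,0,0],[0,0,0]], spin=[0,0,0,0,0,0,0,0], force=20)

```text
clock: 2.88
position: [521.6, 271.5, 100.8]
orientation: [[-1.0, -0.01, 0.008], [-0.01, 1.0, 0.006], [-0.008, 0.006, -1.0]]
contact_force: [-0.9, 0.5, 0.1]
grip_width: 0.709
```

Emit:
move_arm(claw=[1,1,1,1,1,1], xyz=[[0.004,0,0.005],[0,0,0.003],[0,0,0],[0,0,0],[0,0,0],[0,0,0]], spin=[0,0,0,0,0,0])

```text
clock: 3.38
position: [517.5, 271.4, 93.3]
orientation: [[-1.0, -0.01, 0.007], [-0.01, 1.0, 0.006], [-0.007, 0.005, -1.0]]
contact_force: [-0.4, -0.5, -0.1]
grip_width: 0.248
```

Emit:
move_arm(claw=[1,1,1], xyz=[[0,0,0],[0,0,0],[0,0,0]], spin=[0,0,0])

```text
clock: 3.63
position: [517.3, 271.6, 93.3]
orientation: [[-1.0, -0.01, 0.006], [-0.01, 1.0, 0.006], [-0.006, 0.006, -1.0]]
contact_force: [0.8, 0.2, -0.7]
grip_width: 0.185
```

```bash
python3 - <<'E'
from h import *
np.set_printoptions(precision=4,suppress=True)
s=manip.state();print(s["clock"],s["position"],s["contact_force"],s["grip_width"])
c=manip.read_camera("wrist");cv2.imwrite("pics/w3.png",c["frame"])
s=manip.state();print(s["clock"],s["position"],s["contact_force"],s["grip_width"],s["qpos"])
E
```

```text
3.6333 [517.343  271.5695  93.2515] [ 0.7857  0.233  -0.6868] 0.18542459519866575
3.6833 [517.3367 271.5605  93.2404] [-0.248  -0.2192 -0.0976] 0.17917152002417572 [ 16.6322  36.9791  94.5819   0.2836  48.0023 -74.1316]
```

View pics/w3.png

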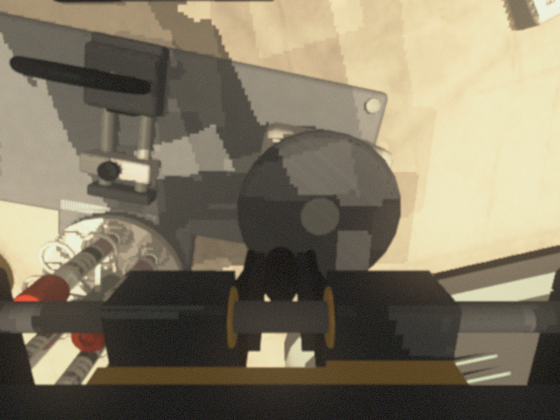

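Emit:
move_arm(claw=[1,1,1,1,1,1], xyz=[[0.0056,-0.0059,0],[0.0067,-0.0046,0],[0.0075,-0.0031,0],[0.008,-0.0015,0],[0.0081,0.0002,0],[0,0,0]], spin=[0,0,0,0,0,0])

```text
clock: 4.18
position: [487.8, 260.9, 93.3]
orientation: [[-1.0, -0.008, 0.012], [-0.007, 1.0, 0.012], [-0.012, 0.012, -1.0]]
contact_force: [-0.4, 3.6, -2.3]
grip_width: 0.18
```

```bash
cat >> h.py <<'E'
def stat(C=(492.8,290.3)):
    np.set_printoptions(precision=3,suppress=True)
    s=manip.state();p=s["position"];d=p[:2]-np.array(C)
    print(s["clock"],p,"F",s["contact_force"],"M",s["moment"],"w",s["grip_width"])
    print("r",np.hypot(*d),"phi",np.degrees(np.arctan2(d[1],d[0])),"yaw",np.degrees(np.arctan2(-s["orientation"][0,1],s["orientation"][1,1])),"zt",s["orientation"][:,2])
    return s
E
python3 -c "from h import *;stat()"
```

```text
4.1833 [487.84  260.944  93.26 ] F [-0.359  3.633 -2.28 ] M [0.646 0.073 0.005] w 0.17995424418717856
r 29.7717035542652 phi -99.58956856373815 yaw 0.4301550263394892 zt [ 0.012  0.012 -1.   ]
```

Emit:
move_arm(claw=[1,1,1,1,1,1,1,1], xyz=[[0.008,0.0003,0],[0.0072,0.0038,0],[0.0062,0.0052,0],[0.005,0.0064,0],[0.0036,0.0073,0],[0.002,0.0079,0],[0.0003,0.0081,0],[0,0,0]], spin=[0,0,0,0,0,0,0,0])

```text
clock: 4.85
position: [462.7, 293.1, 93.3]
orientation: [[-1.0, -0.01, 0.02], [-0.01, 1.0, 0.009], [-0.02, 0.009, -1.0]]
contact_force: [2.7, 1.6, -2.1]
grip_width: 0.178
```

```bash
python3 -c "
from h import *
s=stat()
c=manip.read_camera('wrist');cv2.imwrite('pics/w4.png',c['frame']);T=wT(c,s);np.savez('w4.npz',T=T,**c)
c=manip.read_camera('top');crop(c['frame'],210,170,380,300,4.6,'t4.png')
"
```

```text
4.85 [462.661 293.092  93.275] F [ 2.73   1.552 -2.067] M [ 0.088 -0.359  0.05 ] w 0.17843975167336795
r 30.268392071818916 phi 174.7079145892783 yaw 0.5936316660249005 zt [ 0.02   0.009 -1.   ]
```

View pics/w4.png

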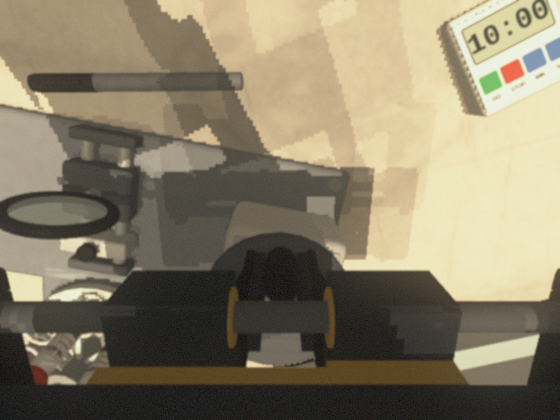

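View pics/t4.png

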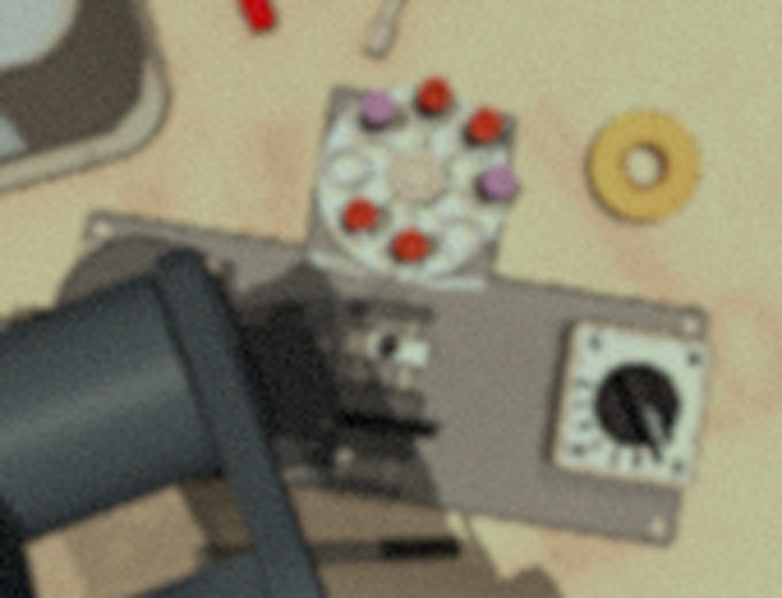

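Emit:
move_arm(claw=[1,1,1,1,1], xyz=[[-0.0012,0.0079,0],[-0.0032,0.0074,0],[-0.0047,0.0066,0],[-0.006,0.0055,0],[0,0,0]], spin=[0,0,0,0,0])

```text
clock: 5.37
position: [472.8, 314.5, 93.2]
orientation: [[-1.0, -0.01, 0.012], [-0.01, 1.0, 0.005], [-0.012, 0.004, -1.0]]
contact_force: [3.0, -0.9, -0.4]
grip_width: 0.179
```

```bash
python3 -c "
from h import *
s=stat()"
```

```text
5.3667 [472.753 314.496  93.235] F [ 3.023 -0.852 -0.373] M [-0.192 -0.382  0.014] w 0.1793256373744887
r 31.422001960701404 phi 129.64340488382567 yaw 0.5478457486615801 zt [ 0.012  0.005 -1.   ]
```

Emit:
move_arm(claw=[1,1,1,1], xyz=[[-0.0068,0.0042,0],[-0.0075,0.0028,0],[0,0,0],[0,0,0]], spin=[0,0,0,0])

```text
clock: 5.7
position: [483.8, 320.9, 93.2]
orientation: [[-1.0, -0.01, 0.008], [-0.01, 1.0, 0.004], [-0.008, 0.004, -1.0]]
contact_force: [-0.7, -2.2, 1.3]
grip_width: 0.178
```

```bash
python3 -c "
from h import *
s=stat()"
```

```text
5.7 [483.847 320.921  93.201] F [-0.742 -2.194  1.279] M [-0.232  0.142  0.002] w 0.1776063861451486
r 31.90283638038764 phi 106.2981711016689 yaw 0.5463914473176084 zt [ 0.008  0.004 -1.   ]
```

Emit:
move_arm(claw=[1,1,1], xyz=[[-0.0066,0.0,0],[0,0,0],[0,0,0]], spin=[0,0,0])

```text
clock: 5.95
position: [488.9, 322.1, 93.2]
orientation: [[-1.0, -0.008, 0.007], [-0.008, 1.0, 0.006], [-0.007, 0.006, -1.0]]
contact_force: [-2.0, 0.9, 0.6]
grip_width: 0.178
```

```bash
python3 -c "
from h import *
s=stat()
c=manip.read_camera('wrist');crop(c['frame'],0,80,160,240,3.7,'w5.png')
c=manip.read_camera('side');crop(c['frame'],190,170,340,340,3.5,'s5.png')
"
```

```text
5.95 [488.943 322.115  93.223] F [-1.967  0.924  0.568] M [-0.026  0.206  0.021] w 0.17796490981717972
r 32.04824072078229 phi 96.91234467019551 yaw 0.4699402283553957 zt [ 0.007  0.006 -1.   ]
```

View pics/w5.png

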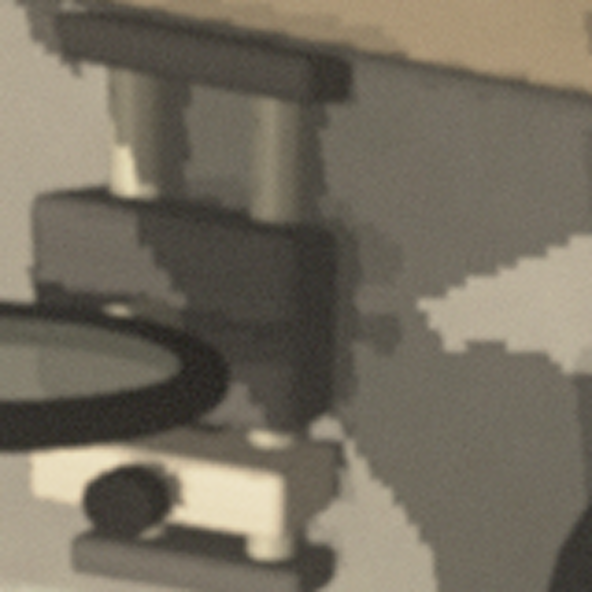

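View pics/s5.png

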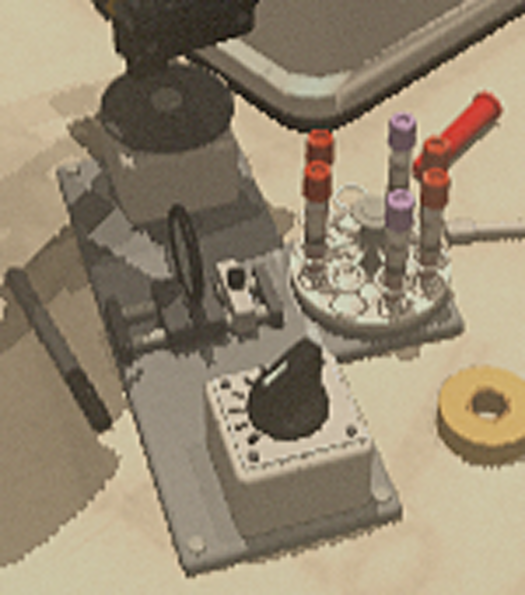

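Emit:
move_arm(claw=[1,1,1], xyz=[[-0.0068,-0.001,0],[0,0,0],[0,0,0]], spin=[0,0,0])

```text
clock: 6.3
position: [494.4, 322.4, 93.2]
orientation: [[-1.0, -0.007, 0.007], [-0.007, 1.0, 0.009], [-0.007, 0.009, -1.0]]
contact_force: [-1.8, 0.6, 0.3]
grip_width: 0.179
```

```bash
python3 -c "
from h import *
s=stat()"
```

```text
6.3 [494.393 322.436  93.237] F [-1.779  0.624  0.29 ] M [0.091 0.242 0.019] w 0.17859420639659424
r 32.17584741789315 phi 87.1625047719978 yaw 0.4144888068443332 zt [ 0.007  0.009 -1.   ]
```

Emit:
move_arm(claw=[1,1,1], xyz=[[-0.0068,-0.0015,0],[0,0,0],[0,0,0]], spin=[0,0,0])

```text
clock: 6.55
position: [500.4, 321.7, 93.2]
orientation: [[-1.0, -0.007, 0.008], [-0.007, 1.0, 0.01], [-0.008, 0.01, -1.0]]
contact_force: [-0.3, 1.2, -0.8]
grip_width: 0.178
```

```bash
python3 -c "
from h import *
s=stat()
c=manip.read_camera('wrist');crop(c['frame'],0,80,160,240,3.7,'w6.png')"
```

```text
6.55 [500.445 321.684  93.243] F [-0.26   1.238 -0.831] M [ 0.26   0.24  -0.062] w 0.17786687728152226
r 32.30164191012459 phi 76.31013510496007 yaw 0.4015772308162277 zt [ 0.008  0.01  -1.   ]
```

View pics/w6.png

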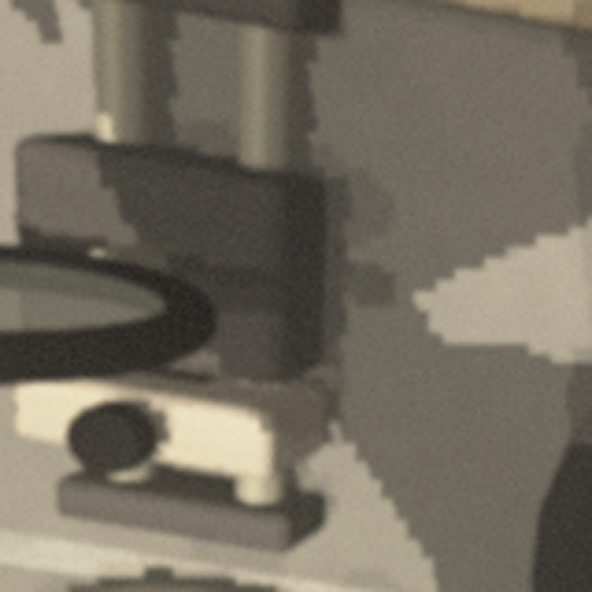

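Emit:
move_arm(claw=[1,1,1], xyz=[[-0.0063,-0.0025,0],[0,0,0],[0,0,0]], spin=[0,0,0])

```text
clock: 6.85
position: [506.4, 319.7, 93.3]
orientation: [[-1.0, -0.007, 0.008], [-0.007, 1.0, 0.01], [-0.009, 0.01, -1.0]]
contact_force: [-0.9, 2.1, 0.0]
grip_width: 0.184
```

```bash
python3 -c "
from h import *
s=stat()"
```

```text
6.85 [506.379 319.688  93.272] F [-0.914  2.093  0.024] M [0.296 0.101 0.012] w 0.18424394412553335
r 32.373301364211926 phi 65.20065175064879 yaw 0.4004186816079412 zt [ 0.008  0.01  -1.   ]
```

Emit:
move_arm(claw=[1,1,1], xyz=[[-0.0055,-0.0036,0],[0,0,0],[0,0,0]], spin=[0,0,0])

```text
clock: 7.1
position: [509.7, 317.9, 93.3]
orientation: [[-1.0, -0.005, 0.006], [-0.005, 1.0, 0.013], [-0.006, 0.012, -1.0]]
contact_force: [0.0, 3.2, -1.0]
grip_width: 0.178
```

```bash
python3 -c "
from h import *
s=stat()
c=manip.read_camera('wrist');crop(c['frame'],0,80,160,240,3.7,'w7.png')"
```

```text
7.1 [509.724 317.898  93.274] F [ 0.042  3.235 -1.024] M [ 0.502  0.208 -0.009] w 0.17809766622150683
r 32.373485440951356 phi 58.48206489439068 yaw 0.31028753001859966 zt [ 0.006  0.013 -1.   ]
```

View pics/w7.png

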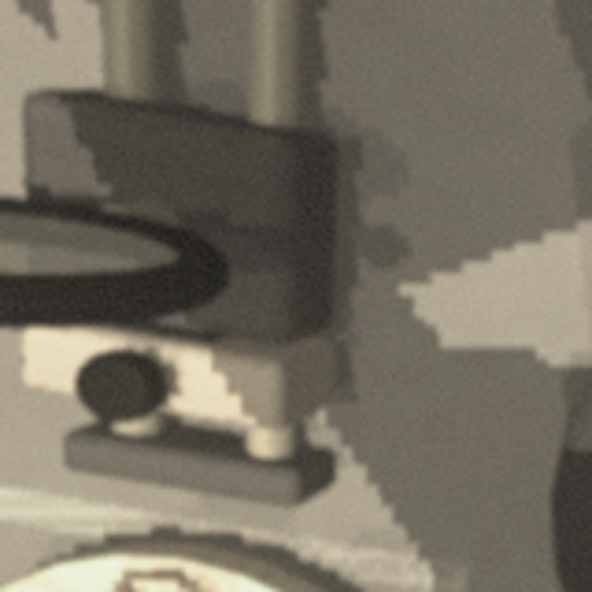

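Emit:
move_arm(claw=[1,1,1], xyz=[[-0.005,-0.0045,0],[0,0,0],[0,0,0]], spin=[0,0,0])

```text
clock: 7.4
position: [509.9, 317.7, 93.2]
orientation: [[-1.0, -0.003, -0.001], [-0.003, 1.0, 0.018], [0.001, 0.018, -1.0]]
contact_force: [-1.1, 3.3, -0.7]
grip_width: 0.182
```

```bash
python3 -c "
from h import *
s=stat()"
```

```text
7.4 [509.929 317.731  93.239] F [-1.122  3.286 -0.69 ] M [ 0.472  0.369 -0.054] w 0.18153261571573334
r 32.34009169472804 phi 58.01791191712465 yaw 0.1731693914279627 zt [-0.001  0.018 -1.   ]
```

Emit:
move_arm(claw=[1,1,1], xyz=[[-0.006,-0.005,0],[-0.006,-0.005,0],[-0.006,-0.005,0]], spin=[0,0,0])

```text
clock: 7.65
position: [514.2, 314.5, 93.1]
orientation: [[-1.0, 0.003, -0.02], [0.003, 0.999, 0.033], [0.02, 0.033, -0.999]]
contact_force: [-11.0, 16.0, 4.1]
grip_width: 0.182
```

```bash
python3 -c "
from h import *
s=stat()
c=manip.read_camera('wrist');crop(c['frame'],0,80,160,240,3.7,'w8.png')"
```

```text
7.65 [514.216 314.465  93.071] F [-10.999  15.973   4.063] M [2.674 1.824 0.003] w 0.1824303256914754
r 32.28890046787913 phi 48.45101992943824 yaw -0.1894266846067856 zt [-0.02   0.033 -0.999]
```

View pics/w8.png

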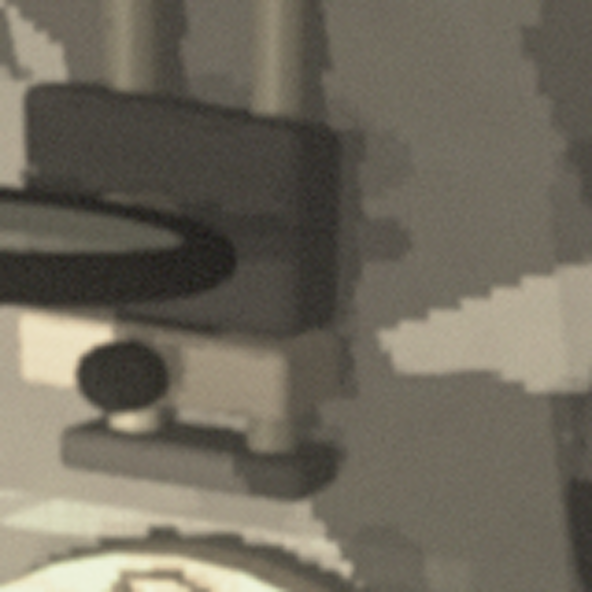

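Emit:
move_arm(claw=[1,1,1], xyz=[[0,0,0],[0,0,0],[0,0,0]], spin=[0,0,0])

```text
clock: 7.95
position: [509.1, 318.3, 93.2]
orientation: [[-1.0, 0.003, -0.028], [0.002, 0.999, 0.037], [0.028, 0.037, -0.999]]
contact_force: [-0.1, 1.4, -0.8]
grip_width: 0.185
```

```bash
python3 -c "
from h import *
s=stat()"
```

```text
7.95 [509.101 318.297  93.172] F [-0.108  1.412 -0.782] M [ 0.026 -0.075  0.008] w 0.18450784503819376
r 32.39714604148281 phi 59.78969888393754 yaw -0.17533507989032557 zt [-0.028  0.037 -0.999]
```

Emit:
move_arm(claw=[-1,-1,-1,-1,-1], xyz=[[0,0,0],[0,0,0],[0,0,0],[0,0,0],[0,0,0]], spin=[0,0,0,0,0])

```text
clock: 8.37
position: [511.5, 315.4, 93.6]
orientation: [[-1.0, 0.002, -0.024], [0.001, 0.999, 0.033], [0.024, 0.033, -0.999]]
contact_force: [-0.1, 0.6, 0.1]
grip_width: 0.472
```

```bash
python3 -c "
from h import *
s=stat()
c=manip.read_camera('wrist');cv2.imwrite('pics/w9.png',c['frame'])"
```

```text
8.3667 [511.471 315.415  93.626] F [-0.082  0.56   0.129] M [ 0.001  0.014 -0.037] w 0.47176863109913
r 31.29494943543315 phi 53.3728587205522 yaw -0.0891682422329924 zt [-0.024  0.033 -0.999]
```

View pics/w9.png

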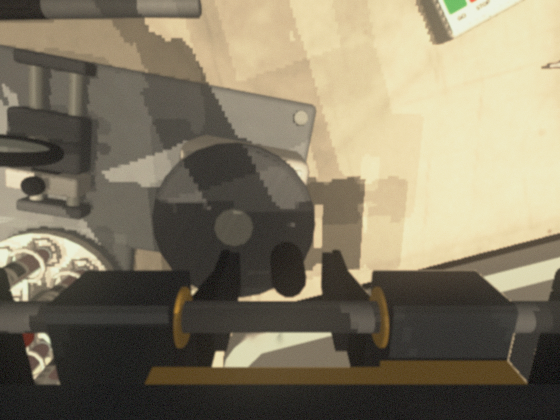

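Emit:
move_arm(claw=[-1,-1,-1,-1,-1,-1], xyz=[[0,0,-0.02],[0,0,-0.035],[0,0,-0.035],[0,0,-0.03],[0.03,0,0],[0,0,0]], spin=[0,0,0,0,0,0])

```text
clock: 8.92
position: [490.1, 309.3, 192.5]
orientation: [[-1.0, 0.005, -0.028], [0.004, 1.0, 0.03], [0.029, 0.03, -0.999]]
contact_force: [-1.3, 0.1, -0.9]
grip_width: 0.955
```

```bash
python3 -c "
from h import *
s=stat()
c=manip.read_camera('wrist');cv2.imwrite('pics/w10.png',c['frame']);T=wT(c,s);np.savez('w10.npz',T=T,**c)
c=manip.read_camera('side');crop(c['frame'],190,170,340,340,3.5,'s10.png')"
```

```text
8.9167 [490.089 309.343 192.496] F [-1.328  0.094 -0.889] M [-0.017  0.053  0.014] w 0.9549293491002523
r 19.23489663264679 phi 98.10144513920156 yaw -0.28533672546618366 zt [-0.028  0.03  -0.999]
```

View pics/w10.png

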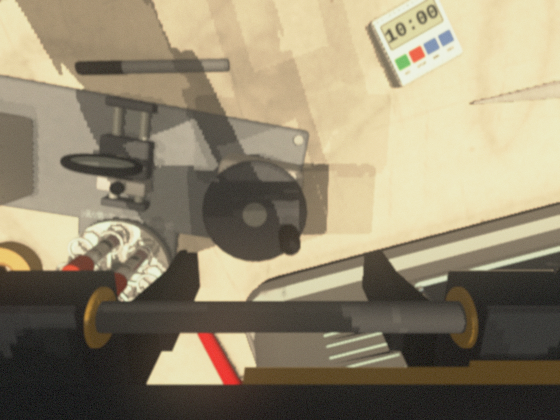

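View pics/s10.png

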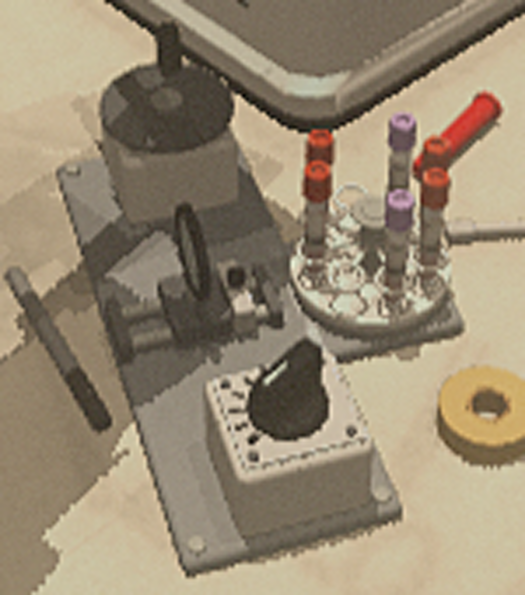

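Emit:
move_arm(claw=[-1,-1,-1,-1,-1,-1,-1,-1,-1,-1,-1,-1], xyz=[[0.006,-0.035,0],[0.006,-0.04,0],[0.006,-0.04,0],[0.006,-0.04,0],[0.006,-0.04,0],[0.006,-0.04,0],[0.006,-0.04,0],[0.0,-0.035,0],[0,0,0],[0,0,0],[0,0,0],[0,0,0]], spin=[0,0,0,0,0,0,0,0,-0.05,-0.05,-0.05,0])

```text
clock: 10.02
position: [466.9, 47.9, 178.5]
orientation: [[-0.949, -0.315, -0.02], [-0.316, 0.948, 0.031], [0.009, 0.036, -0.999]]
contact_force: [-0.2, 0.2, 0.1]
grip_width: 0.999
```

```bash
python3 -c "
from h import *
s=stat()
c=manip.read_camera('wrist');cv2.imwrite('pics/w11.png',c['frame']);T=wT(c,s);np.savez('w11.npz',T=T,**c)
print(proj(c,(447.8,45,107),T))"
```

```text
10.0167 [466.89   47.887 178.509] F [-0.163  0.223  0.146] M [-0.037 -0.014 -0.039] w 0.9994327914732609
r 243.79399623789882 phi -96.10079592791361 yaw 18.39751274209551 zt [-0.02   0.031 -0.999]
[283.441 196.848]
```

View pics/w11.png

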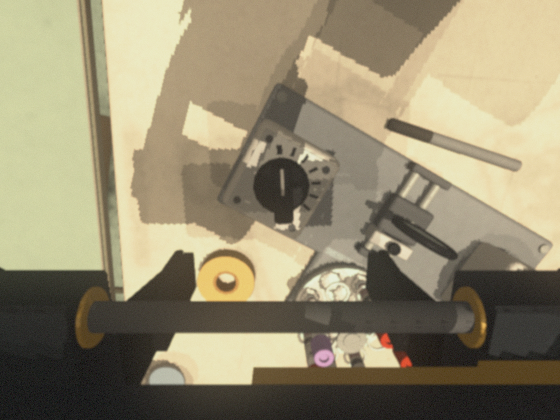

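```bash
python3 -c "
from h import *
c=dict(np.load('w11.npz'))
f=c['frame'].astype(float);f=255*(f/255)**.5
crop(f.astype(np.uint8),230,120,345,240,5,'w11c.png')"
```

```text
(no output)
```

View pics/w11c.png

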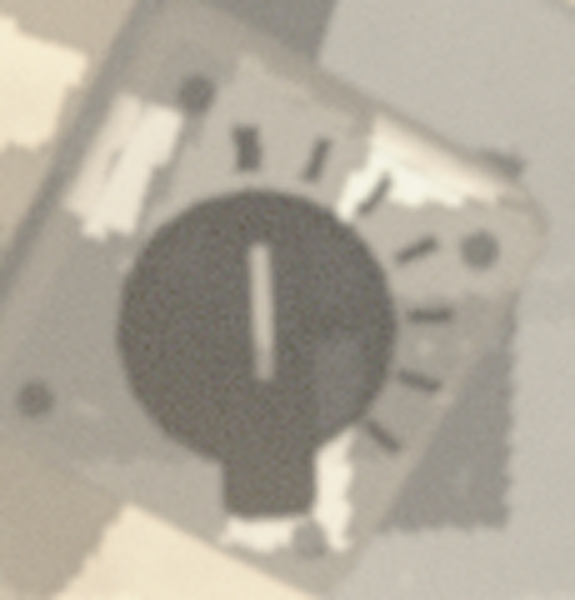

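```bash
python3 -c "
from h import *
c=dict(np.load('w11.npz'));T=c['T'];g=lambda p:(p[0]/5+230-.4,p[1]/5+120-.4)
np.set_printoptions(precision=2,suppress=True)
a=onz(c,g((259,245)),107,T);b=onz(c,g((264,380)),107,T);d=a-b;print(a,b,np.degrees(np.arctan2(d[1],d[0]))-180)
e=onz(c,g((270,515)),107,T);print('end',e, 'centre from end',e[:2]+21*np.array([d[0],d[1]])/np.hypot(d[0],d[1]))
print('skirt z77',onz(c,g((257,325)),77,T),'z74',onz(c,g((257,325)),74,T))
m=onz(c,g((247,148)),70,T);k=onz(c,g((257,325)),77,T);dd=m-k;print('restmark dir',np.degrees(np.arctan2(dd[1],dd[0]))-180)
for p in [(195,95),(480,250),(35,400),(310,540)]: print(onz(c,g(p),70,T))
"
```

```text
[429.65  37.47 107.  ] [447.18  44.04 107.  ] -339.45326602020253
end [465.49  51.05 107.  ] centre from end [445.83  43.68]
skirt z77 [446.19  43.85  77.  ] z74 [446.79  44.17  74.  ]
restmark dir -338.7814936661364
[416.7   24.39  70.  ]
[425.48  73.98  70.  ]
[470.02  14.87  70.  ]
[479.03  64.21  70.  ]
```

Emit:
move_arm(claw=[-1,-1,-1,-1,-1], xyz=[[0.0242,0,0],[0,0,0.025],[0,0,0.03],[0,0,0],[0,0,0]], spin=[-0.018,0,0,0,0])

```text
clock: 10.48
position: [450.5, 42.6, 133.4]
orientation: [[-0.941, -0.338, -0.016], [-0.338, 0.941, 0.03], [0.005, 0.034, -0.999]]
contact_force: [1.4, -0.7, -0.0]
grip_width: 1.002
```

```bash
python3 -c "
from h import *
s=stat()
c=manip.read_camera('wrist');cv2.imwrite('pics/w12.png',c['frame'])
"
```

```text
10.4833 [450.47   42.625 133.422] F [ 1.404 -0.733 -0.018] M [ 0.032 -0.018  0.029] w 1.0023137885130047
r 251.26610078494522 phi -99.69868863731541 yaw 19.74224933505663 zt [-0.016  0.03  -0.999]
```

View pics/w12.png

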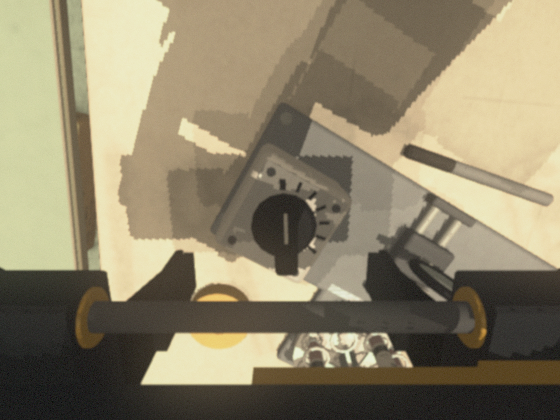

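Emit:
move_arm(claw=[-1,-1,-1,-1,-1], xyz=[[0.0033,0.0025,0.012],[0,0,0.025],[0,0,0.018],[0,0,0],[0,0,0]], spin=[0,0,0,0,0])

```text
clock: 10.95
position: [452.2, 44.9, 93.0]
orientation: [[-0.942, -0.336, -0.005], [-0.336, 0.942, 0.028], [-0.004, 0.029, -1.0]]
contact_force: [0.7, 0.1, 0.2]
grip_width: 0.996
```

```bash
python3 -c "
from h import *
s=stat()
"
```

```text
10.95 [452.235  44.909  93.036] F [0.745 0.107 0.215] M [ 0.005  0.01  -0.039] w 0.9960938237287318
r 248.72154018288157 phi -99.38658542024832 yaw 19.611750363423543 zt [-0.005  0.028 -1.   ]
```

Emit:
move_arm(claw=[-1,-1,-1], xyz=[[0.0065,0.002,0.009],[0,0,0],[0,0,0]], spin=[0,0,0])

```text
clock: 11.2
position: [450.0, 44.6, 88.9]
orientation: [[-0.942, -0.335, 0.001], [-0.335, 0.942, 0.027], [-0.01, 0.025, -1.0]]
contact_force: [0.4, -0.3, -0.3]
grip_width: 0.998
```

```bash
python3 -c "
from h import *
s=stat()
c=manip.read_camera('wrist');cv2.imwrite('pics/w13.png',c['frame'])
"
```

```text
11.2 [449.953  44.643  88.946] F [ 0.378 -0.313 -0.272] M [0.057 0.045 0.01 ] w 0.9975703331248057
r 249.36563645578198 phi -99.89383792598662 yaw 19.592476690078495 zt [ 0.001  0.027 -1.   ]
```

View pics/w13.png

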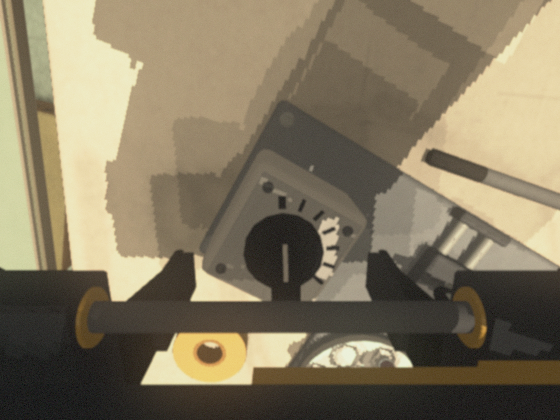

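Emit:
move_arm(claw=[-1,-1,-1], xyz=[[0.006,0.0015,0.008],[0,0,0],[0,0,0]], spin=[0,0,0])

```text
clock: 11.5
position: [446.4, 44.1, 84.0]
orientation: [[-0.942, -0.335, 0.006], [-0.335, 0.942, 0.027], [-0.014, 0.023, -1.0]]
contact_force: [-0.1, 0.1, 0.4]
grip_width: 0.996
```

```bash
python3 -c "
from h import *
s=stat()
"
```

```text
11.5 [446.391  44.117  83.965] F [-0.069  0.059  0.405] M [0.06  0.048 0.012] w 0.995891077955567
r 250.5192168435869 phi -100.6758527907826 yaw 19.594447783657408 zt [ 0.006  0.027 -1.   ]
```

Well placed; closing on the bar.

Emit:
move_arm(claw=[1,1,1,1,1,1,1,1,1,1,1,1], xyz=[[0,0,0],[0,0,0],[0,0,0],[0,0,0],[0,0,0],[0,0,0],[0,0,0],[0,0,0],[0,0,0],[0,0,0],[0,0,0],[0,0,0]], spin=[0,0,0,0,0,0,0,0,0,0,0,0], force=35)

```text
clock: 12.5
position: [446.2, 44.7, 84.2]
orientation: [[-0.943, -0.334, 0.005], [-0.334, 0.942, 0.028], [-0.014, 0.025, -1.0]]
contact_force: [0.0, 15.7, 5.2]
grip_width: 0.17
```

```bash
python3 -c "
from h import *
s=stat()
c=manip.read_camera('wrist');cv2.imwrite('pics/w14.png',c['frame'])
"
```

```text
12.5 [446.232  44.727  84.167] F [ 0.033 15.671  5.243] M [ 2.681 -0.025  0.054] w 0.17025897497649328
r 249.94949862054145 phi -100.73745124753891 yaw 19.50618596398065 zt [ 0.005  0.028 -1.   ]
```

View pics/w14.png

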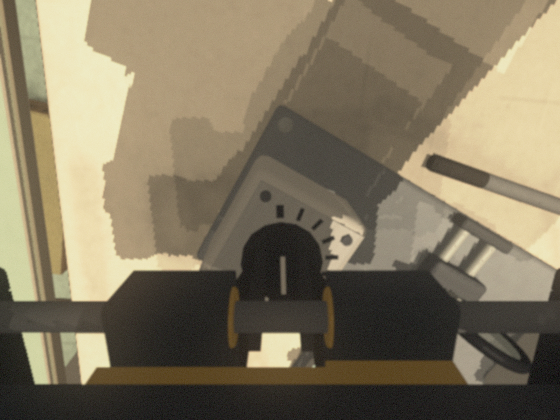

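Emit:
move_arm(claw=[1,1,1], xyz=[[0,0.0015,0],[0,0,0],[0,0,0]], spin=[0,0,0])

```text
clock: 12.8
position: [446.1, 45.4, 84.2]
orientation: [[-0.941, -0.337, 0.006], [-0.337, 0.941, 0.026], [-0.014, 0.022, -1.0]]
contact_force: [0.2, 1.3, 0.3]
grip_width: 0.158
```

```bash
python3 -c "
from h import *
s=stat()
"
```

```text
12.8 [446.15   45.365  84.215] F [0.216 1.272 0.269] M [-0.076 -0.048  0.034] w 0.1580214031504149
r 249.3380997869741 phi -100.78342571936086 yaw 19.70727344017733 zt [ 0.006  0.026 -1.   ]
```

Emit:
move_arm(claw=[1,1,1,1,1,1], xyz=[[0,0,0],[0,0,0],[0,0,0],[0,0,0],[0,0,0],[0,0,0]], spin=[0.045,0.045,0.045,0.045,0,0])

```text
clock: 13.3
position: [446.1, 45.7, 84.2]
orientation: [[-0.999, 0.047, 0.006], [0.047, 0.999, 0.026], [-0.005, 0.026, -1.0]]
contact_force: [-0.0, 0.3, 0.3]
grip_width: 0.159
```

```bash
python3 -c "
from h import *
s=stat()
c=manip.read_camera('wrist');crop(c['frame'],180,120,380,370,2.4,'w15.png')
"
```

```text
13.3 [446.137  45.654  84.237] F [-0.038  0.273  0.268] M [-0.351 -0.026  0.051] w 0.15922357332363754
r 249.0565839990961 phi -100.79881053909719 yaw -2.6933326984543426 zt [ 0.006  0.026 -1.   ]
```

View pics/w15.png

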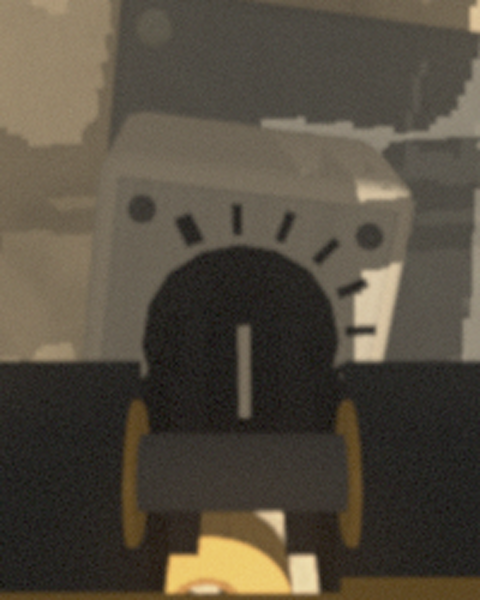

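Emit:
move_arm(claw=[1,1,1,1,1,1], xyz=[[0,0,0],[0,0,0],[0,0,0],[0,0,0],[0,0,0],[0,0,0]], spin=[0.045,0.045,0.045,0.045,0,0])

```text
clock: 13.85
position: [446.2, 45.9, 84.2]
orientation: [[-0.91, 0.414, 0.006], [0.414, 0.91, 0.026], [0.005, 0.026, -1.0]]
contact_force: [0.3, 0.5, 0.5]
grip_width: 0.156
```

```bash
python3 -c "
from h import *
s=stat()
c=manip.read_camera('wrist');crop(c['frame'],180,120,380,370,2.4,'w16.png')
"
```

```text
13.85 [446.191  45.914  84.239] F [0.264 0.517 0.491] M [-0.405 -0.005  0.056] w 0.15642152124437153
r 248.79070363824107 phi -100.79773609488196 yaw -24.48045407883446 zt [ 0.006  0.026 -1.   ]
```

View pics/w16.png

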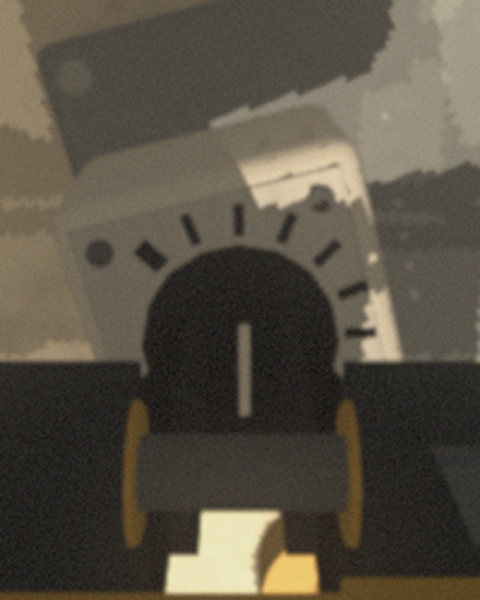

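Second stop: the pointer is on mark 2 (thick mark = 0). Next, about 23° to the third.

Emit:
move_arm(claw=[1,1,1,1,1,1], xyz=[[0,0,0],[0,0,0],[0,0,0],[0,0,0],[0,0,0],[0,0,0]], spin=[0.045,0.045,0.045,0.045,0.004,0])

```text
clock: 14.4
position: [446.3, 46.1, 84.2]
orientation: [[-0.687, 0.726, 0.006], [0.726, 0.687, 0.026], [0.014, 0.023, -1.0]]
contact_force: [-0.4, 0.1, 0.3]
grip_width: 0.161
```

```bash
python3 -c "
from h import *
s=stat()
c=manip.read_camera('wrist');crop(c['frame'],180,120,380,370,2.4,'w17.png')
s=stat()
"
```

```text
14.4 [446.274  46.14   84.213] F [-0.443  0.104  0.297] M [-0.462  0.041  0.05 ] w 0.16052071578178076
r 248.55360426150895 phi -100.7887732623416 yaw -46.59144324408618 zt [ 0.006  0.026 -1.   ]
14.45 [446.303  46.112  84.229] F [-0.039  0.042  0.152] M [-0.426  0.052  0.06 ] w 0.1583193275217531
r 248.57546312219037 phi -100.78096507677606 yaw -46.59936896878508 zt [ 0.007  0.026 -1.   ]
```

View pics/w17.png

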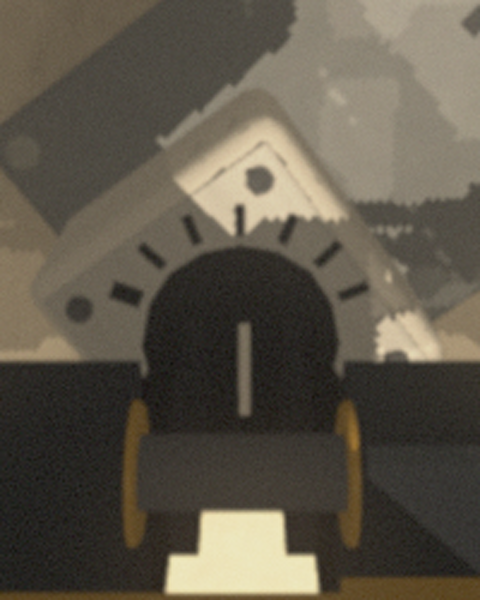

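Emit:
move_arm(claw=[1,1,1,1,1,1,1,1,1,1], xyz=[[0,0,0],[0,0,0],[0,0,0],[0,0,0],[0,0,0],[0,0,0],[0,0,0],[0,0,0],[0,0,0],[0,0,0]], spin=[0.004,0,0,0,0,0,0,0,0,0])

```text
clock: 15.28
position: [446.3, 46.1, 84.2]
orientation: [[-0.686, 0.727, 0.006], [0.727, 0.686, 0.026], [0.014, 0.023, -1.0]]
contact_force: [-0.4, 0.3, 0.0]
grip_width: 0.159
```

```bash
python3 -c "
from h import *
s=stat()
c=manip.read_camera('wrist');cv2.imwrite('pics/w18.png',c['frame'])
c=manip.read_camera('side');crop(c['frame'],190,130,420,340,2.6,'s18.png')
c=manip.read_camera('top');crop(c['frame'],160,100,390,320,2.7,'t18.png')
s=stat()
"
```

```text
15.2833 [446.299  46.136  84.226] F [-0.389  0.255  0.025] M [-0.404  0.046  0.053] w 0.15893539708245777
r 248.5529530167295 phi -100.78272947321368 yaw -46.6721065453229 zt [ 0.006  0.026 -1.   ]
15.4333 [446.277  46.134  84.209] F [-0.641 -0.019 -0.386] M [-0.478  0.062  0.061] w 0.15770117866270816
r 248.55855392737107 phi -100.78783219651822 yaw -46.67428638396838 zt [ 0.006  0.026 -1.   ]
```

View pics/w18.png

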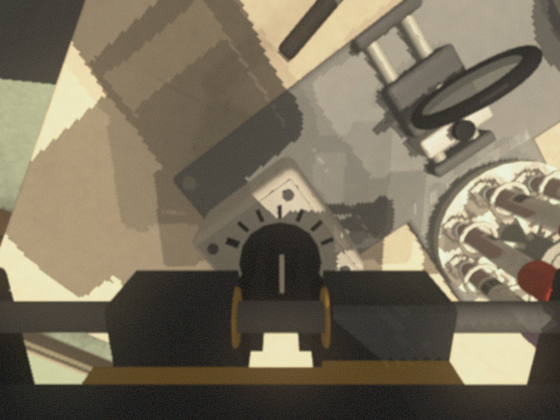

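View pics/s18.png

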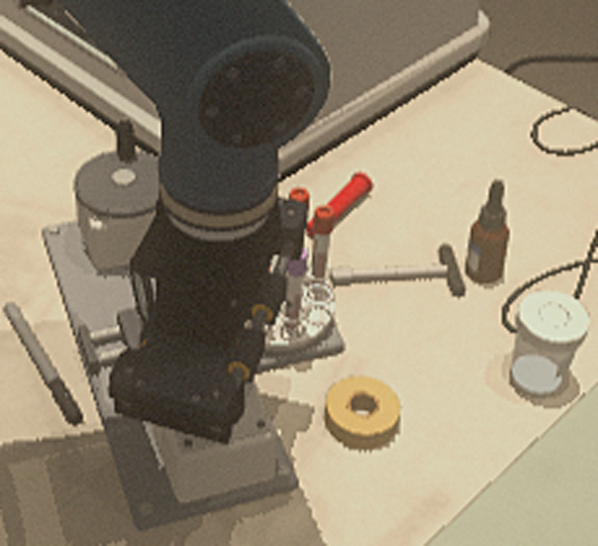

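View pics/t18.png

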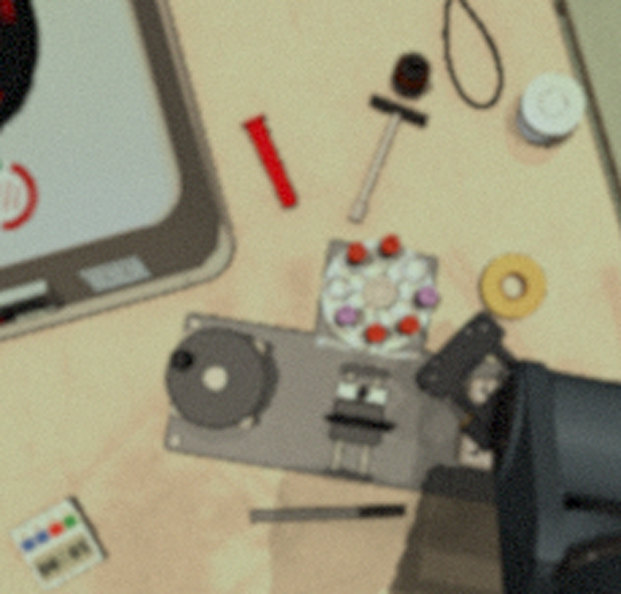

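```bash
python3 -c "
from h import *
manip.finish_job()
stat()
"
```

```text
the job is handed in; nothing more can be done
the job is handed in; nothing more can be done
```

I wound the handwheel clockwise until the lens slide reached the focus stop, let go, then turned the bar knob to its third stop. I handed the job in at about 15.4 s, still gripping the knob. No verdict came back.

- **Handwheel:** it turned about 4.6 rad before it went solid. A further push raised the force to about 19 N, and the pictures showed no gap opening to the stop. After I opened the fingers and lifted clear, the slide was still against the stop and the crank had not moved.
- **Knob:** I turned it in three steps of about 22°, and after each step the pointer was on the next dial mark. It finished on the third mark. The tool had turned 66.4°, against a nominal 67.5°, and held steady to within about 0.1° for the last second before handing in.
- **Grip:** the grip was set to 35 N, and the jaws read about 13.8 mm on the 14 mm bar.
- **Loose items:** the tape, marker, timer, cup and dropper bottle looked unmoved in the last top view.

- **Not measured:** I judged the lens gap by feel and from the pictures, not in millimetres. The final status read after handing in was refused, so my last readings are from just before it.
- **Disagreements:** pushing on the stop left the tool tilted by about 2°, later 1.5°, which did not affect the knob grip. The knob grip also started with about 15 N of side load. I nudged the hand sideways and it fell to about 1 N.

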